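# Shut the racking shutter of the gouge till and button it

## Task

Shut the gouge till: slide its shutter away from you by its two upright cleats until both ends are fully home against the far wall. It racks and sticks in its dry grooves, so push gently with closed fingers, a little at one end and then at the other, and never force it when it binds. Then turn both wooden turn-buttons a quarter turn inwards, fully behind the cleats, and leave the things lying round the till where they are.

Things in the scene. Friction and masses are not known exactly. Their poses are not given: they have to be found in the camera images.
- till: gouge till: fixed brown wooden box on the bench, 220 mm along its x, 340 mm along y, 68 mm high, turned up to 0.2 rad. Origin: centre of its underside; x points from the near to the far side, y left, z up. A fixed deck covers the near half (x -0.11 to 0, top z 0.067). The side rims (|y| 0.140 to 0.170, top z 0.068) hold the grooves for the shutter's ends and carry the turn-buttons.
- shutter: loose pale panel, 115 mm along x, 321.6 along y, 12 thick, about 0.5 kg. Origin: centre of its underside; axes as the till's. It starts 60 to 80 mm open, under the deck, and slides along the till's +x on z = 0.046; shut, its origin is at x = 0.0425 of the till. The grooves are 324 mm apart: 2.4 mm of play. Never over 30 N on it from the fingers in all: do not grip it.
- cleat_left (a point): middle of the near face (the one to push, along the till's +x) of the left cleat, 15 mm above the shutter's top. The cleats are two upright dark wooden blocks on the shutter's far edge near its ends, 16 mm along x, 48 along y, 30 high, centred 107 mm left and right of its middle. Their tops are at z = 0.088 of the till, 21 mm above the deck; the shutter's top is at z = 0.058.
- cleat_right (a point): same point of the right cleat. Sliding takes 2 to 5 N at a cleat in the dry grooves. Pushed at one end the shutter turns, that end leading, and at about 0.02 rad jams hard: the force then rises steeply past 10 N and more force does not help. A push at the other cleat frees it and brings that end forward till it jams the other way. Each push moves its middle 8 to 18 mm.
- corner_left (a point): point on the far edge of the shutter, 120 mm left of its middle, at half its thickness; at x = 0.100 in the till's frame when this end is home against the inner face of the far wall
- corner_right (a point): the same point 120 mm right of the shutter's middle. Mind a shelf that overhangs the bench 0.174 m up, from 0.648 m ahead of the robot's base on.
- button_left (a joint): angle of the left turn-button, 0 to 1.57 rad, starts at 0 to 0.12. A wooden bar, 14 mm wide, 12 thick (z 0.0695 to 0.0815 of the till), turning on a brass screw on the side rim, free end 49 mm from the screw. At 0 it lies along the rim, pointing to the till's -x; growing, its free end swings inwards over the shutter; at 1.57 it points to the middle, 3 mm behind the shut cleat.
- button_right (a joint): angle of the right turn-button, the mirror image of the left: it too grows as its free end swings inwards over the shutter. A button stays where it is left, takes about 1 N at its free end and stops at 1.57 rad. It can be turned home only when its end of the shutter is home: the cleat is in its way otherwise.
- button_left_pivot (a point): centre of the left turn-button on its screw's axis, at half its thickness; at x = 0.072, y = 0.156 of the till
- button_right_pivot (a point): the same of the right turn-button; at x = 0.072, y = -0.156 of the till
- button_left_tip (a point): middle of the free end of the left turn-button, at half its thickness
- button_right_tip (a point): middle of the free end of the right turn-button, at half its thickness
- wax_tin: bystander: round dark blue tin, 69 mm across, 32 mm high, left of the till; origin at the centre of its underside
- bench_brush: bystander: dark bench brush, 46 x 113 x 59 mm, at the left of the bench; origin at the centre of its underside
- glue_bottle: bystander: white glue bottle with a red nozzle, 48 mm across, 177 mm high, upright, behind the left end of the till; origin at the centre of its underside
- marking_gauge: bystander: wooden marking gauge, 58 x 190 x 68 mm, right of the till; origin at the centre of its underside

How it is judged:
By the outcome, as a careful person would: the job done as asked, in the order asked, and still so for the second after the job is handed in, with the robot touching nothing.
It also fails if it takes over 72 s, if anything falls off the work surface, if the arm or the gripper's body presses on something with over 40 N, if the wrist force passes 120 N, or if a joint passes its speed limit or range.

## Robot

A 7-joint arm with a two-finger parallel gripper is mounted at the origin on a cart in front of the work surface, level with it; the furniture and walls round the work are solid. World frame = base frame: x ahead of the robot, y to its left, z up, the work surface at z = 0. Lengths are in m, angles in degrees, forces in N, time in s.
With the tool pointing down it reaches from about 0.4 to 0.85 m from the base axis. Payload 4.5 kg.
Tool frame: the origin (TCP) lies at the very end of the fingers, on their centre line; the grasp point (between the pads) lies 19 mm behind it; z points along the fingers, y is the line along which they close (so a half turn about z gives the same grasp; the last joint's range is limited). The gripper opens to 85 mm and grips with 20 to 120 N. Pads are 22 mm wide; open, the fingers measure 114 mm over their backs; the gripper's body (76 mm by 85 mm) begins 54 mm behind the grasp point. The pads swing forward as they close: fully open they stand 13 mm farther back than shut.
Start: joints at [-61.891, 39.483, -11.15, 89.685, 9.013, 51.709, -12.324], TCP at [0.276, 0.561, 0.231] pointing down, gripper open.
Joint ranges: [-172.22, 172.22], [-26.19, 119.32], [-84.43, 86.54], [7.71, 146.69], [-57.33, 237.33], [2.42, 119.75], [-152.13, 152.13]. Speed limits (degrees/s): [147.25, 147.25, 180, 180, 180, 180, 180].

## Interface

Orientations are given as [roll, pitch, yaw] about the fixed x, y, z axes, in that order (R = Rz(yaw) Ry(pitch) Rx(roll)).
In Python, from cell import env gives the robot as it stands.
- The arm moves only by the tool play_rows, never from a script. Its argument "commands" is a list of rows, each an object of numbers: "fingers": the opening, from 0 (shut) to 1 (fully open); "dx", "dy", "dz": the shift along the tool's x, y, z in m; "roll": the turn about the tool's z in rad. A call has 1 to 20 rows; each row is the pose to reach, as a shift and turn from the pose commanded when the call began, along the tool's axes at that moment; what a row does not reach only later rows make up. A row lasts 1/12 s, in which the tool goes at most 41.7 mm and 7.16 degrees, less where a joint would pass 70% of its speed; a pose out of reach is approached as far as the arm can. A call with a gripper value outside its range is refused whole. The fingers move at their own pace and stop on an object; "newtons" is the grip in N (left out, the last holds). Time passes only in rows, so rows that repeat a pose let the fingers close. It gives the time, the measured TCP pose, the force, the opening and the grip force at its end, in the units of the state.
- env.read_state(): the state, without advancing time (a new reading comes with each control period).
- env.grab_frame(name): name is "scene" or "top" or "wrist"; returns (picture, depth): 420x560x3 uint8, red, green, blue; 420x560 float32, m along the optical axis (not along the pixel's ray), 0 where there is no reading.
- env.camera_params(name): a dict with "fx", "fy", "cx", "cy" (pixels), "k1" (the pictures are not rectified: a ray, as slopes to the right and down, at radius r is drawn at 1 + k1 r^2 times it, then the intrinsics apply), "R" (3x3) and "t" (3): a world point X has camera coordinates R X + t. Camera axes: x right, y down, z forward; pixel columns grow to the right and rows downward; lengths in m; the calibration is good to about 2 mm. A picture is of the moment at which its call begins: read the wrist's pose just before it. camera_params takes no time and is no camera call; for the wrist camera it gives the pose at the moment of the call.
- env.sign_off(): hands the job in; it is judged then, once.
The state is a dict: "t": time; "joint_positions": joint angles; "qvel": joint speeds; "joint_efforts": joint torques, N m; "tcp_pos": TCP position; "eef_rot": TCP orientation; "wrist_force": force on the tool from outside, world axes, zero at the start; "ft_torque": the same for the moment, N m; "width": finger opening in m; "grasp_force": force on a finger pad.
Only numpy, scipy, OpenCV 4.12 (cv2) and the standard library are available. Lean on these libraries where they do the work, as an engineer would, in place of code of your own. Each camera call takes 0.05 s, during which the arm holds its last target. There are 200 camera calls.

## Working session

There is one attempt and no reset: what is moved stays moved. The work goes in short steps, Python scripts to look and compute and a tool call to move; the robot and the scene stay as the last step left them, time stands still between calls to the robot, and variables do not carry over. Pictures are saved under pics/ and viewed, at most 10 in all, crops included, and the job is handed in when it is done.

Besides the shell and the picture viewer there is one more tool, called after "Request:" in YAML: its name, and indented under it one key for each argument. play_rows: Moves the arm, as the interface text tells. Its arguments: {"type":"object","properties":{"commands":{"type":"array"},"newtons":{"type":"number"}},"required":["commands"]}

```bash
ls; mkdir -p pics; cat > h.py <<'E'
import numpy as np,cv2,pickle
from cell import env
def snap(n,f):
    p=env.camera_params(n); im,d=env.grab_frame(n)
    pickle.dump((p,im,d),open(f'pics/{f}.pkl','wb')); cv2.imwrite(f'pics/{f}.png',im[:,:,::-1]); return p,im,d
def load(f): return pickle.load(open(f'pics/{f}.pkl','rb'))
def ray(p,u,v):
    K=np.array([[p['fx'],0,p['cx']],[0,p['fy'],p['cy']],[0,0,1.]])
    q=cv2.undistortPoints(np.array([[[u,v]]],float),K,np.array([p['k1'],0,0,0.]))[0,0]
    R=np.array(p['R']);t=np.array(p['t']); return -R.T@t, R.T@np.array([q[0],q[1],1.])
def onz(p,u,v,z):
    o,r=ray(p,u,v); return o+r*(z-o[2])/r[2]
def dep(p,d,u,v):
    o,r=ray(p,u,v); return o+r*float(d[int(v),int(u)])
def proj(p,X):
    K=np.array([[p['fx'],0,p['cx']],[0,p['fy'],p['cy']],[0,0,1.]])
    return cv2.projectPoints(np.atleast_2d(np.array(X,float)),cv2.Rodrigues(np.array(p['R']))[0],np.array(p['t'],float),K,np.array([p['k1'],0,0,0.]))[0][:,0]
E
python3 - <<'E'
from h import *
s=env.read_state();print(s)
for n in ('top','scene'):
    p,im,d=snap(n,n+'0'); print(n,p)
E
```

```text
pics
{'t': 0.0, 'joint_positions': array([-61.88943003,  39.53555071, -11.14583493,  89.74397178,
         9.01138931,  51.70762776, -12.32428305]), 'qvel': array([-0.0089322 ,  0.00314936,  0.08462208, -0.05541018, -0.01196664,
        0.04623069, -0.01223227]), 'joint_efforts': array([ 2.25356457e-04, -5.39614427e+01, -1.26641415e+00, -1.58551955e+01,
        9.12598305e-03,  9.43609863e-03,  3.88497810e-06]), 'tcp_pos': array([0.27543547, 0.56032666, 0.23046287]), 'eef_rot': array([-1.79894774e+02,  5.52451031e-03,  1.53830801e+02]), 'wrist_force': array([ 0.05707372,  0.08529886, -0.58202287]), 'ft_torque': array([-0.00063801,  0.04710186,  0.02389207]), 'grasp_force': 0.0, 'width': 0.08542542430680787}
top {'fx': 537.9628059218362, 'fy': 537.9628059218362, 'cx': 280.13668999103356, 'cy': 212.43469609374532, 'k1': -0.09741424611460321, 'R': array([[-0.21806229, -0.97592985, -0.00312365],
       [-0.91789416,  0.20617999, -0.33905769],
       [ 0.33154056, -0.07106852, -0.9407604 ]]), 't': array([0.23301526, 0.49496339, 1.62488942])}
scene {'fx': 492.88116913890326, 'fy': 492.88116913890326, 'cx': 277.1755875774576, 'cy': 209.9517975410006, 'k1': -0.17374362377668573, 'R': array([[ 0.79964188, -0.60002006, -0.02342613],
       [-0.27756879, -0.33475628, -0.90049642],
       [ 0.53247387,  0.72657701, -0.43423199]]), 't': array([-0.34864201,  0.25591605,  1.28640631])}
```

View pics/top0.png

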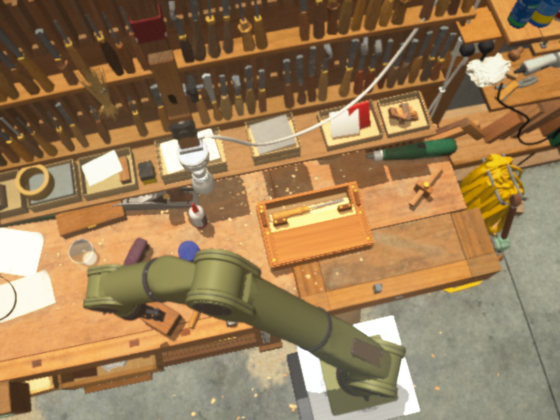

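View pics/scene0.png

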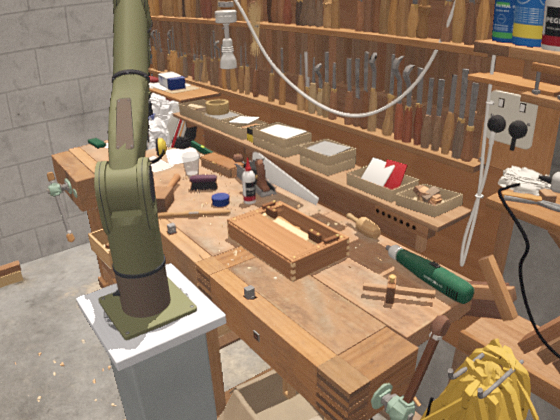

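The till is seen in the top view around (315,225), the bottle at (197,213), the tin at (189,250) and the gauge at (428,190). I'll enlarge both views.

```bash
python3 - <<'E'
from h import *
_,a,_=load('top0');_,b,_=load('scene0')
A=cv2.resize(a[175:275,250:380],None,fx=6,fy=6,interpolation=cv2.INTER_CUBIC)
cv2.imwrite('pics/c1.png',A[:,:,::-1])
p,_,d=load('top0')
for c in [(261,213),(355,185),(371,242),(273,266)]: print(c,onz(p,*c,.068).round(4),dep(p,d,*c).round(4))
E
```

```text
(261, 213) [0.5522 0.1783 0.068 ] [0.5463 0.1789 0.0842]
(355, 185) [ 0.5802 -0.1431  0.068 ] [ 0.5816 -0.144   0.0642]
(371, 242) [ 0.3805 -0.1411  0.068 ] [ 0.3812 -0.1417  0.0654]
(273, 266) [0.3726 0.178  0.068 ] [0.3733 0.1779 0.0652]
```

View pics/c1.png

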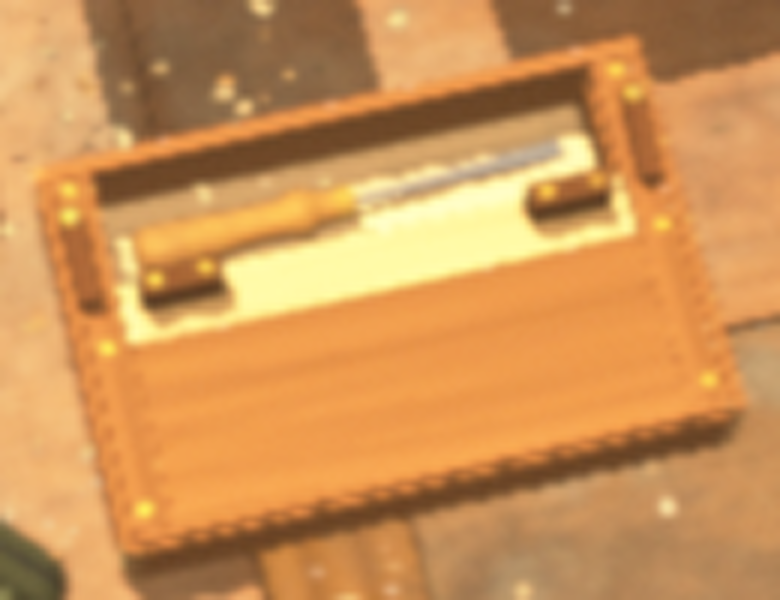

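```bash
cat >> h.py <<'E'
def fit(loc,w):
    loc=np.array(loc,float);w=np.array(w)[:,:2]
    a=loc-loc.mean(0);b=w-w.mean(0)
    th=np.arctan2((a[:,0]*b[:,1]-a[:,1]*b[:,0]).sum(),(a*b).sum())
    R=np.array([[np.cos(th),-np.sin(th)],[np.sin(th),np.cos(th)]]);c=w.mean(0)-R@loc.mean(0)
    return c,th,(w-(loc@R.T+c))
E
python3 - <<'E'
from h import *
p,_,d=load('top0')
f=lambda x,y:((x+.5)/6-.5+250,(y+.5)/6-.5+175)
w=[onz(p,*f(*q),.068) for q in [(40,175),(640,40),(745,405),(130,555)]]
c,th,r=fit([(.11,.17),(.11,-.17),(-.11,-.17),(-.11,.17)],w);print(c,th,r.round(4))
R=np.array([[np.cos(th),-np.sin(th)],[np.sin(th),np.cos(th)]])
for n,q,z in [('cleatL near top',(182,300),.073),('cleatR',(570,212),.073),('shutL',(180,285),.088)]:
    print(n,R.T@(onz(p,*f(*q),z)[:2]-c))
for n,q in [('bottle base',(198,226)),('tin',(189,250)),('gauge',(428,190))]: print(n,onz(p,*q,0.0),dep(p,d,*q))
pw=env.camera_params('wrist');print('wrist cam',-np.array(pw['R']).T@pw['t'],pw['R'],pw['fx'])
E
```

```text
[0.48189651 0.01764963] 0.01513781843529175 [[-0.0026 -0.0026]
 [-0.0023 -0.    ]
 [ 0.0038  0.0044]
 [ 0.0011 -0.0019]]
cleatL near top [0.0186102  0.10986621]
cleatR [ 0.01829483 -0.10402279]
shutL [0.02205559 0.11007062]
bottle base [0.57762935 0.39018492 0.        ] [0.56436058 0.38694265 0.03684411]
tin [0.50216243 0.43318772 0.        ] [0.49177925 0.42945972 0.03289288]
gauge [ 0.53322744 -0.39977329  0.        ] [ 0.51670819 -0.38110323  0.0494632 ]
wrist cam [0.21539791 0.58969982 0.37318797] [[ 0.44134976  0.89733201 -0.00237772]
 [ 0.865391   -0.42493599  0.26557073]
 [ 0.23729474 -0.11926724 -0.96408845]] 347.2331760992129
```

Request:
play_rows:
  commands:
    - {"fingers":0,"dx":-0.013,"dy":-0.014,"dz":-0.02}
    - {"fingers":0,"dx":-0.038,"dy":-0.041,"dz":-0.04,"roll":-0.03}
    - {"fingers":0,"dx":-0.064,"dy":-0.069,"dz":-0.05,"roll":-0.07}
    - {"fingers":0,"dx":-0.09,"dy":-0.096,"dz":-0.05,"roll":-0.11}
    - {"fingers":0,"dx":-0.116,"dy":-0.124,"dz":-0.05,"roll":-0.15}
    - {"fingers":0,"dx":-0.142,"dy":-0.151,"dz":-0.05,"roll":-0.19}
    - {"fingers":0,"dx":-0.168,"dy":-0.179,"dz":-0.05,"roll":-0.23}
    - {"fingers":0,"dx":-0.194,"dy":-0.207,"dz":-0.05,"roll":-0.27}
    - {"fingers":0,"dx":-0.22,"dy":-0.235,"dz":-0.05,"roll":-0.31}
    - {"fingers":0,"dx":-0.246,"dy":-0.263,"dz":-0.05,"roll":-0.35}
    - {"fingers":0,"dx":-0.272,"dy":-0.29,"dz":-0.05,"roll":-0.39}
    - {"fingers":0,"dx":-0.298,"dy":-0.318,"dz":-0.05,"roll":-0.42}
    - {"fingers":0,"dx":-0.324,"dy":-0.346,"dz":-0.05,"roll":-0.45}
    - {"fingers":0,"dx":-0.35,"dy":-0.374,"dz":-0.05,"roll":-0.473}
    - {"fingers":0,"dx":-0.372,"dy":-0.397,"dz":-0.05,"roll":-0.473}
    - {"fingers":0,"dx":-0.386,"dy":-0.412,"dz":-0.05,"roll":-0.473}
    - {"fingers":0,"dx":-0.386,"dy":-0.412,"dz":-0.05,"roll":-0.473}
    - {"fingers":0,"dx":-0.386,"dy":-0.412,"dz":-0.05,"roll":-0.473}
    - {"fingers":0,"dx":-0.386,"dy":-0.412,"dz":-0.05,"roll":-0.473}

```text
invalid input at $.commands[0]: expected keys fingers, dx, dy, dz, roll
```

```bash
python3 - <<'E'
from h import *
s=env.read_state();print(s['t'],s['tcp_pos'],s['eef_rot'],s['width'],s['joint_positions'],s['wrist_force'])
p,im,d=snap('wrist','w1')
cv2.imwrite('pics/w1b.png',cv2.resize(im,(800,600),interpolation=cv2.INTER_CUBIC)[:,:,::-1])
E
```

```text
0.1 [0.27546203 0.56038418 0.23057992] [-1.79906917e+02  5.06405489e-03  1.53828710e+02] 0.08558693760072887 [-61.88963398  39.52739732 -11.14523381  89.73784137   9.01032442
  51.70952794 -12.32469865] [ 1.11419722  1.04802832 -0.00992003]
```

View pics/w1b.png

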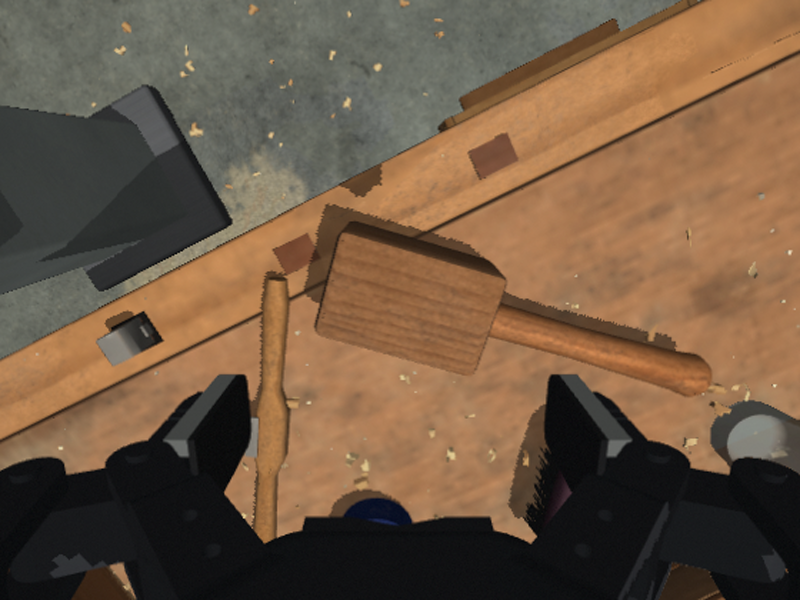

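The wrist view shows the mallet at (410,300) and the tin at (375,515). The fingers are at the image bottom, so the image top is tool +x. Rows need every key, so I'll resend.

Request:
play_rows:
  commands:
    - {"fingers":0,"dx":-0.013,"dy":-0.012,"dz":-0.02,"roll":0}
    - {"fingers":0,"dx":-0.04,"dy":-0.037,"dz":-0.04,"roll":-0.03}
    - {"fingers":0,"dx":-0.068,"dy":-0.064,"dz":-0.05,"roll":-0.07}
    - {"fingers":0,"dx":-0.096,"dy":-0.09,"dz":-0.05,"roll":-0.11}
    - {"fingers":0,"dx":-0.124,"dy":-0.116,"dz":-0.05,"roll":-0.15}
    - {"fingers":0,"dx":-0.152,"dy":-0.142,"dz":-0.05,"roll":-0.19}
    - {"fingers":0,"dx":-0.18,"dy":-0.168,"dz":-0.05,"roll":-0.23}
    - {"fingers":0,"dx":-0.208,"dy":-0.194,"dz":-0.05,"roll":-0.27}
    - {"fingers":0,"dx":-0.236,"dy":-0.22,"dz":-0.05,"roll":-0.31}
    - {"fingers":0,"dx":-0.264,"dy":-0.246,"dz":-0.05,"roll":-0.35}
    - {"fingers":0,"dx":-0.292,"dy":-0.272,"dz":-0.05,"roll":-0.39}
    - {"fingers":0,"dx":-0.32,"dy":-0.299,"dz":-0.05,"roll":-0.42}
    - {"fingers":0,"dx":-0.348,"dy":-0.325,"dz":-0.05,"roll":-0.45}
    - {"fingers":0,"dx":-0.376,"dy":-0.351,"dz":-0.05,"roll":-0.473}
    - {"fingers":0,"dx":-0.402,"dy":-0.376,"dz":-0.05,"roll":-0.473}
    - {"fingers":0,"dx":-0.422,"dy":-0.394,"dz":-0.05,"roll":-0.473}
    - {"fingers":0,"dx":-0.422,"dy":-0.394,"dz":-0.05,"roll":-0.473}
    - {"fingers":0,"dx":-0.422,"dy":-0.394,"dz":-0.05,"roll":-0.473}
    - {"fingers":0,"dx":-0.422,"dy":-0.394,"dz":-0.05,"roll":-0.473}

```text
t: 1.73
tcp_pos: [0.4802, 0.022, 0.2811]
eef_rot: [179.9, -0.0, -179.0]
wrist_force: [-0.6, 0.8, 0.4]
width: -0.0001
grasp_force: 0.0
```

```bash
python3 - <<'E'
from h import *
s=env.read_state();print(s['t'],s['tcp_pos'],s['eef_rot'],s['width'],s['joint_positions'],s['wrist_force'])
p,im,d=snap('wrist','w2')
cv2.imwrite('pics/w2b.png',cv2.resize(im,(800,600),interpolation=cv2.INTER_CUBIC)[:,:,::-1])
E
```

```text
1.7333 [0.48023157 0.02204708 0.28113931] [ 1.79949914e+02 -3.12460440e-02 -1.79030439e+02] -0.00010859852844252348 [  5.57478563  25.57389829 -20.31426177 109.74484725  11.8031608
  46.71679495  69.92249779] [-0.60260613  0.84362357  0.39006515]
```

View pics/w2b.png

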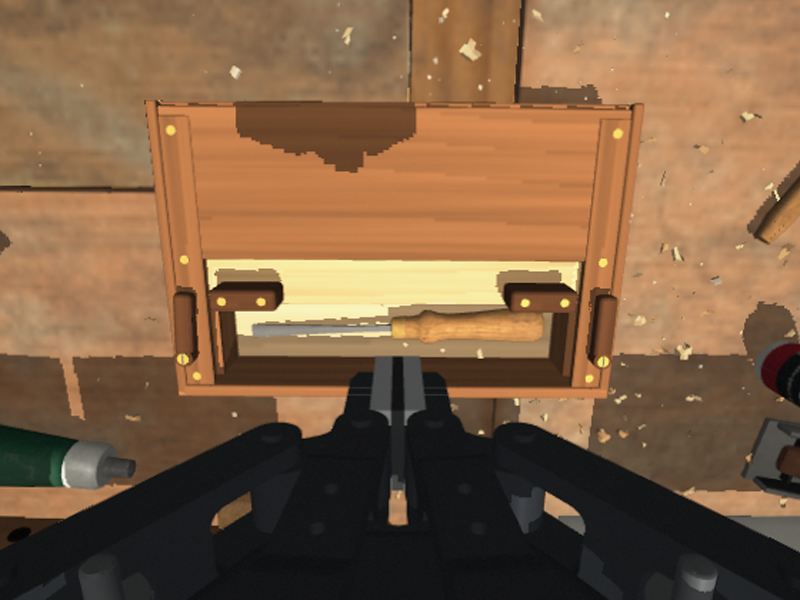

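```bash
python3 - <<'E'
from h import *
p,im,d=load('w2')
s=lambda x,y:((x+.5)*.7-.5,(y+.5)*.7-.5)
w=[onz(p,*s(*q),z) for q,z in [((643,103),.068),((148,101),.068),((608,396),.068),((180,393),.068),((603,361),.082),((182,359),.082)]]
c,th,r=fit([(-.11,.17),(-.11,-.17),(.11,.17),(.11,-.17),(.072,.156),(.072,-.156)],w);print(c,th,r.round(4).tolist())
# depth cloud in till frame
v,u=np.mgrid[0:420,0:560]
K=np.array([[p['fx'],0,p['cx']],[0,p['fy'],p['cy']],[0,0,1.]])
q=cv2.undistortPoints(np.stack([u,v],-1).reshape(-1,1,2).astype(float),K,np.array([p['k1'],0,0,0.]))[:,0]
z=d.reshape(-1);P=np.c_[q*z[:,None],z];P=(P-np.array(p['t']))@np.array(p['R'])
R=np.array([[np.cos(th),-np.sin(th)],[np.sin(th),np.cos(th)]])
L=(P[:,:2]-c)@R
deck=(abs(L[:,1])<.1)&(L[:,0]<-.02)&(L[:,0]>-.09);print('deck z',np.median(P[deck,2]))
for sg in (1,-1):
    m=(sg*L[:,1]>.07)&(sg*L[:,1]<.138)&(P[:,2]>.08)&(P[:,2]<.1)&(abs(L[:,0])<.1)
    print('cleat top',sg,m.sum(),np.percentile(L[m],[1,50,99],axis=0).round(4).tolist(),np.median(P[m,2]))
    m=(sg*L[:,1]>.14)&(sg*L[:,1]<.17)&(P[:,2]>.075)&(P[:,2]<.09)&(abs(L[:,0])<.1)
    print('button',sg,m.sum(),np.percentile(L[m],[1,50,99],axis=0).round(4).tolist(),np.median(P[m,2]))
    B=L[m]; vv=np.cov(B.T); e=np.linalg.eigh(vv)[1][:,1]; print(np.arctan2(-sg*e[1]*np.sign(-e[0])*1, abs(e[0])))
E
```

```text
[0.48214164 0.019279  ] 0.010236530874203736 [[0.001, -0.0022], [0.0018, 0.0031], [-0.0019, -0.0006], [-0.0024, 0.0014], [0.0006, -0.0004], [0.001, -0.0012]]
deck z 0.06732455881238111
cleat top 1 784 [[0.0178, 0.0818], [0.0245, 0.1044], [0.0332, 0.1286]] 0.08760585368852782
button 1 727 [[0.0239, 0.1478], [0.0496, 0.1535], [0.0777, 0.1613]] 0.08111204078310628
0.008014296558192356
cleat top -1 776 [[0.0181, -0.1302], [0.0248, -0.1061], [0.0334, -0.0834]] 0.08773913851087112
button -1 739 [[0.0236, -0.1623], [0.0493, -0.1533], [0.0775, -0.1465]] 0.08129357567522778
0.07652227105179292
```

The wrist view shows the till square to the tool. The cleat screws are at (222,301)/(261,301) and (525,302)/(565,302), and the buttons lie along the rims near x=183 and 603. The near faces of the cleats are at till x≈0.017, so 67 mm is left to go. I'll descend behind the left cleat.

Request:
play_rows:
  commands:
    - {"fingers":0,"dx":0.003,"dy":0.02,"dz":0.01,"roll":0.006}
    - {"fingers":0,"dx":0.006,"dy":0.055,"dz":0.03,"roll":0.006}
    - {"fingers":0,"dx":0.01,"dy":0.085,"dz":0.06,"roll":0.006}
    - {"fingers":0,"dx":0.012,"dy":0.104,"dz":0.095,"roll":0.006}
    - {"fingers":0,"dx":0.012,"dy":0.104,"dz":0.13,"roll":0.006}
    - {"fingers":0,"dx":0.012,"dy":0.104,"dz":0.16,"roll":0.006}
    - {"fingers":0,"dx":0.012,"dy":0.104,"dz":0.185,"roll":0.006}
    - {"fingers":0,"dx":0.012,"dy":0.104,"dz":0.2,"roll":0.006}
    - {"fingers":0,"dx":0.012,"dy":0.104,"dz":0.207,"roll":0.006}
    - {"fingers":0,"dx":0.012,"dy":0.104,"dz":0.207,"roll":0.006}
    - {"fingers":0,"dx":0.012,"dy":0.104,"dz":0.207,"roll":0.006}

```text
t: 2.7
tcp_pos: [0.4669, 0.1261, 0.0747]
eef_rot: [180.0, 0.0, -179.3]
wrist_force: [-0.5, 0.0, 0.7]
width: 0.0001
grasp_force: 0.0
```

Request:
play_rows:
  commands:
    - {"fingers":0,"dx":-0.008,"dy":0,"dz":0,"roll":0}
    - {"fingers":0,"dx":-0.016,"dy":0,"dz":0,"roll":0}
    - {"fingers":0,"dx":-0.019,"dy":0,"dz":0,"roll":0}
    - {"fingers":0,"dx":-0.021,"dy":0,"dz":0,"roll":0}
    - {"fingers":0,"dx":-0.023,"dy":0,"dz":0,"roll":0}
    - {"fingers":0,"dx":-0.023,"dy":0,"dz":0,"roll":0}

```text
t: 3.2
tcp_pos: [0.4896, 0.1249, 0.0744]
eef_rot: [-180.0, -0.1, -179.4]
wrist_force: [-1.7, -0.7, -0.1]
width: -0.0005
grasp_force: 1.0
```

Request:
play_rows:
  commands:
    - {"fingers":0,"dx":-0.001,"dy":0,"dz":0,"roll":0}
    - {"fingers":0,"dx":-0.002,"dy":0,"dz":0,"roll":0}
    - {"fingers":0,"dx":-0.003,"dy":0,"dz":0,"roll":0}
    - {"fingers":0,"dx":-0.004,"dy":0,"dz":0,"roll":0}

```text
t: 3.53
tcp_pos: [0.4936, 0.125, 0.0742]
eef_rot: [-180.0, -0.0, -179.4]
wrist_force: [-2.2, -0.5, 0.9]
width: -0.0
grasp_force: 1.3
```

Request:
play_rows:
  commands:
    - {"fingers":0,"dx":-0.001,"dy":0,"dz":0,"roll":0}
    - {"fingers":0,"dx":-0.002,"dy":0,"dz":0,"roll":0}
    - {"fingers":0,"dx":-0.003,"dy":0,"dz":0,"roll":0}

```text
t: 3.78
tcp_pos: [0.4959, 0.1249, 0.0741]
eef_rot: [-179.9, -0.1, -179.4]
wrist_force: [-4.4, -1.2, 1.7]
width: 0.0004
grasp_force: 2.5
```

Request:
play_rows:
  commands:
    - {"fingers":0,"dx":-0.001,"dy":0,"dz":0,"roll":0}
    - {"fingers":0,"dx":-0.002,"dy":0,"dz":0,"roll":0}
    - {"fingers":0,"dx":-0.002,"dy":0,"dz":0,"roll":0}

```text
t: 4.03
tcp_pos: [0.4979, 0.1247, 0.0741]
eef_rot: [-179.9, -0.1, -179.4]
wrist_force: [-5.3, -1.4, 0.8]
width: 0.0001
grasp_force: 2.4
```

Request:
play_rows:
  commands:
    - {"fingers":0,"dx":-0.001,"dy":0,"dz":0,"roll":0}
    - {"fingers":0,"dx":-0.0015,"dy":0,"dz":0,"roll":0}

```text
t: 4.2
tcp_pos: [0.4982, 0.1247, 0.0739]
eef_rot: [-179.9, -0.3, -179.4]
wrist_force: [-8.2, -0.6, 1.9]
width: -0.0002
grasp_force: 3.9
```

Request:
play_rows:
  commands:
    - {"fingers":0,"dx":0.012,"dy":0,"dz":0,"roll":0}
    - {"fingers":0,"dx":0.022,"dy":-0.005,"dz":0,"roll":0}
    - {"fingers":0,"dx":0.024,"dy":-0.035,"dz":0,"roll":0}
    - {"fingers":0,"dx":0.024,"dy":-0.075,"dz":0,"roll":0}
    - {"fingers":0,"dx":0.024,"dy":-0.115,"dz":0,"roll":0}
    - {"fingers":0,"dx":0.024,"dy":-0.155,"dz":0,"roll":0}
    - {"fingers":0,"dx":0.024,"dy":-0.19,"dz":0,"roll":0}
    - {"fingers":0,"dx":0.022,"dy":-0.213,"dz":0,"roll":0}
    - {"fingers":0,"dx":0.016,"dy":-0.213,"dz":0,"roll":0}
    - {"fingers":0,"dx":0.013,"dy":-0.213,"dz":0,"roll":0}
    - {"fingers":0,"dx":0.011,"dy":-0.213,"dz":0,"roll":0}
    - {"fingers":0,"dx":0.01,"dy":-0.213,"dz":0,"roll":0}

```text
t: 5.2
tcp_pos: [0.4942, -0.0859, 0.0745]
eef_rot: [179.9, 0.1, -179.3]
wrist_force: [-0.4, 1.0, -1.0]
width: 0.0001
grasp_force: 0.0
```

Request:
play_rows:
  commands:
    - {"fingers":0,"dx":-0.0015,"dy":0,"dz":0,"roll":0}
    - {"fingers":0,"dx":-0.003,"dy":0,"dz":0,"roll":0}
    - {"fingers":0,"dx":-0.004,"dy":0,"dz":0,"roll":0}

```text
t: 5.45
tcp_pos: [0.4952, -0.0867, 0.0741]
eef_rot: [180.0, -0.2, -179.3]
wrist_force: [-4.4, 1.2, 1.8]
width: 0.0001
grasp_force: 1.9
```

Request:
play_rows:
  commands:
    - {"fingers":0,"dx":-0.001,"dy":0,"dz":0,"roll":0}
    - {"fingers":0,"dx":-0.002,"dy":0,"dz":0,"roll":0}
    - {"fingers":0,"dx":-0.003,"dy":0,"dz":0,"roll":0}

```text
t: 5.7
tcp_pos: [0.4995, -0.0875, 0.0741]
eef_rot: [180.0, -0.0, -179.4]
wrist_force: [-1.9, 0.3, -0.7]
width: -0.0
grasp_force: 1.1
```

Request:
play_rows:
  commands:
    - {"fingers":0,"dx":-0.001,"dy":0,"dz":0,"roll":0}
    - {"fingers":0,"dx":-0.002,"dy":0,"dz":0,"roll":0}

```text
t: 5.87
tcp_pos: [0.502, -0.0878, 0.0743]
eef_rot: [-180.0, 0.0, -179.4]
wrist_force: [-2.1, 0.2, -1.3]
width: -0.0001
grasp_force: 1.1
```

Request:
play_rows:
  commands:
    - {"fingers":0,"dx":-0.001,"dy":0,"dz":0,"roll":0}
    - {"fingers":0,"dx":-0.002,"dy":0,"dz":0,"roll":0}

```text
t: 6.03
tcp_pos: [0.5034, -0.0878, 0.0743]
eef_rot: [-180.0, -0.0, -179.4]
wrist_force: [-3.4, -0.1, 1.7]
width: -0.0
grasp_force: 2.1
```

Request:
play_rows:
  commands:
    - {"fingers":0,"dx":-0.001,"dy":0,"dz":0,"roll":0}
    - {"fingers":0,"dx":-0.002,"dy":0,"dz":0,"roll":0}
    - {"fingers":0,"dx":-0.003,"dy":0,"dz":0,"roll":0}

```text
t: 6.28
tcp_pos: [0.5051, -0.0876, 0.0741]
eef_rot: [-180.0, -0.2, -179.4]
wrist_force: [-5.1, 3.0, 1.6]
width: -0.0003
grasp_force: 2.6
```

Request:
play_rows:
  commands:
    - {"fingers":0,"dx":-0.001,"dy":0,"dz":0,"roll":0}
    - {"fingers":0,"dx":-0.002,"dy":0,"dz":0,"roll":0}

```text
t: 6.45
tcp_pos: [0.5071, -0.0874, 0.0741]
eef_rot: [180.0, -0.2, -179.4]
wrist_force: [-5.1, 1.7, 0.7]
width: 0.0001
grasp_force: 2.6
```

Request:
play_rows:
  commands:
    - {"fingers":0,"dx":-0.001,"dy":0,"dz":0,"roll":0}
    - {"fingers":0,"dx":-0.002,"dy":0,"dz":0,"roll":0}

```text
t: 6.62
tcp_pos: [0.5091, -0.0873, 0.0741]
eef_rot: [180.0, -0.2, -179.4]
wrist_force: [-5.7, 1.5, -0.4]
width: -0.0001
grasp_force: 2.5
```

Request:
play_rows:
  commands:
    - {"fingers":0,"dx":-0.001,"dy":0,"dz":0,"roll":0}
    - {"fingers":0,"dx":-0.0015,"dy":0,"dz":0,"roll":0}

```text
t: 6.78
tcp_pos: [0.5109, -0.0872, 0.0741]
eef_rot: [180.0, -0.1, -179.4]
wrist_force: [-4.2, 1.7, 0.7]
width: 0.0
grasp_force: 2.3
```

Request:
play_rows:
  commands:
    - {"fingers":0,"dx":-0.001,"dy":0,"dz":0,"roll":0}
    - {"fingers":0,"dx":-0.002,"dy":0,"dz":0,"roll":0}

```text
t: 6.95
tcp_pos: [0.5132, -0.0873, 0.0741]
eef_rot: [180.0, -0.1, -179.4]
wrist_force: [-4.0, 1.1, 0.1]
width: -0.0002
grasp_force: 2.2
```

Request:
play_rows:
  commands:
    - {"fingers":0,"dx":-0.001,"dy":0,"dz":0,"roll":0}
    - {"fingers":0,"dx":-0.0015,"dy":0,"dz":0,"roll":0}

```text
t: 7.12
tcp_pos: [0.5157, -0.0874, 0.0742]
eef_rot: [180.0, -0.0, -179.4]
wrist_force: [-4.5, 0.6, -1.1]
width: 0.0
grasp_force: 2.0
```

Request:
play_rows:
  commands:
    - {"fingers":0,"dx":-0.001,"dy":0,"dz":0,"roll":0}
    - {"fingers":0,"dx":-0.002,"dy":0,"dz":0,"roll":0}

```text
t: 7.28
tcp_pos: [0.5174, -0.0874, 0.0742]
eef_rot: [180.0, -0.0, -179.4]
wrist_force: [-4.8, 1.4, 0.1]
width: 0.0
grasp_force: 2.3
```

Request:
play_rows:
  commands:
    - {"fingers":0,"dx":-0.001,"dy":0,"dz":0,"roll":0}
    - {"fingers":0,"dx":-0.0015,"dy":0,"dz":0,"roll":0}

```text
t: 7.45
tcp_pos: [0.5194, -0.0875, 0.0743]
eef_rot: [180.0, 0.0, -179.4]
wrist_force: [-5.2, 0.9, 0.4]
width: -0.0001
grasp_force: 2.1
```

Request:
play_rows:
  commands:
    - {"fingers":0,"dx":-0.001,"dy":0,"dz":0,"roll":0}
    - {"fingers":0,"dx":-0.002,"dy":0,"dz":0,"roll":0}

```text
t: 7.62
tcp_pos: [0.5202, -0.0876, 0.0742]
eef_rot: [-180.0, -0.1, -179.4]
wrist_force: [-7.0, 1.1, 1.8]
width: -0.0001
grasp_force: 3.6
```

Request:
play_rows:
  commands:
    - {"fingers":0,"dx":-0.001,"dy":0,"dz":0,"roll":0}
    - {"fingers":0,"dx":-0.0015,"dy":0,"dz":0,"roll":0}

```text
t: 7.78
tcp_pos: [0.5203, -0.0879, 0.074]
eef_rot: [-179.9, -0.3, -179.4]
wrist_force: [-7.7, 1.3, 2.4]
width: 0.0001
grasp_force: 4.3
```

Request:
play_rows:
  commands:
    - {"fingers":0,"dx":0.012,"dy":0,"dz":0,"roll":0}
    - {"fingers":0,"dx":0.022,"dy":0.005,"dz":0,"roll":0}
    - {"fingers":0,"dx":0.026,"dy":0.035,"dz":0,"roll":0}
    - {"fingers":0,"dx":0.026,"dy":0.075,"dz":0,"roll":0}
    - {"fingers":0,"dx":0.026,"dy":0.115,"dz":0,"roll":0}
    - {"fingers":0,"dx":0.026,"dy":0.155,"dz":0,"roll":0}
    - {"fingers":0,"dx":0.026,"dy":0.19,"dz":0,"roll":0}
    - {"fingers":0,"dx":0.024,"dy":0.213,"dz":0,"roll":0}
    - {"fingers":0,"dx":0.018,"dy":0.213,"dz":0,"roll":0}
    - {"fingers":0,"dx":0.014,"dy":0.213,"dz":0,"roll":0}
    - {"fingers":0,"dx":0.013,"dy":0.213,"dz":0,"roll":0}

```text
t: 8.7
tcp_pos: [0.5103, 0.1249, 0.0747]
eef_rot: [180.0, 0.2, -179.5]
wrist_force: [0.6, -0.7, -0.5]
width: -0.0003
grasp_force: 0.0
```

Request:
play_rows:
  commands:
    - {"fingers":0,"dx":-0.001,"dy":0,"dz":0,"roll":0}
    - {"fingers":0,"dx":-0.002,"dy":0,"dz":0,"roll":0}
    - {"fingers":0,"dx":-0.003,"dy":0,"dz":0,"roll":0}
    - {"fingers":0,"dx":-0.004,"dy":0,"dz":0,"roll":0}

```text
t: 9.03
tcp_pos: [0.5116, 0.1246, 0.0743]
eef_rot: [-180.0, -0.0, -179.5]
wrist_force: [-0.1, -0.4, 0.4]
width: 0.0
grasp_force: 0.0
```

Request:
play_rows:
  commands:
    - {"fingers":0,"dx":-0.001,"dy":0,"dz":0,"roll":0}
    - {"fingers":0,"dx":-0.002,"dy":0,"dz":0,"roll":0}
    - {"fingers":0,"dx":-0.003,"dy":0,"dz":0,"roll":0}
    - {"fingers":0,"dx":-0.004,"dy":0,"dz":0,"roll":0}

```text
t: 9.37
tcp_pos: [0.5135, 0.1252, 0.074]
eef_rot: [-179.9, -0.2, -179.4]
wrist_force: [-4.3, -0.3, 1.6]
width: 0.0001
grasp_force: 2.2
```

Request:
play_rows:
  commands:
    - {"fingers":0,"dx":-0.001,"dy":0,"dz":0,"roll":0}
    - {"fingers":0,"dx":-0.002,"dy":0,"dz":0,"roll":0}
    - {"fingers":0,"dx":-0.003,"dy":0,"dz":0,"roll":0}

```text
t: 9.62
tcp_pos: [0.5185, 0.1254, 0.0742]
eef_rot: [-180.0, -0.0, -179.4]
wrist_force: [-1.6, -0.2, -1.0]
width: -0.0002
grasp_force: 1.1
```

Request:
play_rows:
  commands:
    - {"fingers":0,"dx":-0.001,"dy":0,"dz":0,"roll":0}
    - {"fingers":0,"dx":-0.002,"dy":0,"dz":0,"roll":0}
    - {"fingers":0,"dx":-0.003,"dy":0,"dz":0,"roll":0}

```text
t: 9.87
tcp_pos: [0.5216, 0.1255, 0.0743]
eef_rot: [-180.0, 0.0, -179.4]
wrist_force: [-2.0, -1.5, -0.6]
width: -0.0001
grasp_force: 1.1
```

Request:
play_rows:
  commands:
    - {"fingers":0,"dx":-0.001,"dy":0,"dz":0,"roll":0}
    - {"fingers":0,"dx":-0.002,"dy":0,"dz":0,"roll":0}
    - {"fingers":0,"dx":-0.003,"dy":0,"dz":0,"roll":0}

```text
t: 10.12
tcp_pos: [0.5233, 0.1253, 0.0742]
eef_rot: [-180.0, -0.1, -179.4]
wrist_force: [-5.5, -1.0, 1.6]
width: 0.0003
grasp_force: 2.6
```

Request:
play_rows:
  commands:
    - {"fingers":0,"dx":-0.001,"dy":0,"dz":0,"roll":0}
    - {"fingers":0,"dx":-0.002,"dy":0,"dz":0,"roll":0}

```text
t: 10.28
tcp_pos: [0.5252, 0.1251, 0.0741]
eef_rot: [-179.9, -0.1, -179.4]
wrist_force: [-5.6, -0.9, 1.2]
width: -0.0001
grasp_force: 2.6
```

Request:
play_rows:
  commands:
    - {"fingers":0,"dx":-0.001,"dy":0,"dz":0,"roll":0}
    - {"fingers":0,"dx":-0.002,"dy":0,"dz":0,"roll":0}

```text
t: 10.45
tcp_pos: [0.5271, 0.1249, 0.0741]
eef_rot: [-179.9, -0.2, -179.4]
wrist_force: [-5.4, -0.8, 1.6]
width: 0.0002
grasp_force: 2.5
```

Request:
play_rows:
  commands:
    - {"fingers":0,"dx":-0.001,"dy":0,"dz":0,"roll":0}
    - {"fingers":0,"dx":-0.002,"dy":0,"dz":0,"roll":0}

```text
t: 10.62
tcp_pos: [0.5291, 0.1248, 0.0741]
eef_rot: [-179.9, -0.2, -179.4]
wrist_force: [-4.6, -1.1, 0.4]
width: 0.0001
grasp_force: 2.6
```

Request:
play_rows:
  commands:
    - {"fingers":0,"dx":-0.001,"dy":0,"dz":0,"roll":0}
    - {"fingers":0,"dx":-0.002,"dy":0,"dz":0,"roll":0}

```text
t: 10.78
tcp_pos: [0.5311, 0.1248, 0.074]
eef_rot: [-179.9, -0.2, -179.4]
wrist_force: [-5.2, -1.6, 0.9]
width: -0.0004
grasp_force: 2.5
```

Request:
play_rows:
  commands:
    - {"fingers":0,"dx":-0.001,"dy":0,"dz":0,"roll":0}
    - {"fingers":0,"dx":-0.002,"dy":0,"dz":0,"roll":0}

```text
t: 10.95
tcp_pos: [0.5332, 0.1248, 0.074]
eef_rot: [-179.9, -0.2, -179.4]
wrist_force: [-4.2, -1.9, 1.3]
width: 0.0002
grasp_force: 2.5
```

Request:
play_rows:
  commands:
    - {"fingers":0,"dx":-0.001,"dy":0,"dz":0,"roll":0}
    - {"fingers":0,"dx":-0.002,"dy":0,"dz":0,"roll":0}

```text
t: 11.12
tcp_pos: [0.5352, 0.1248, 0.074]
eef_rot: [-179.9, -0.2, -179.4]
wrist_force: [-4.5, -0.9, 1.4]
width: 0.0
grasp_force: 2.4
```

Request:
play_rows:
  commands:
    - {"fingers":0,"dx":-0.001,"dy":0,"dz":0,"roll":0}
    - {"fingers":0,"dx":-0.002,"dy":0,"dz":0,"roll":0}

```text
t: 11.28
tcp_pos: [0.5362, 0.1248, 0.0739]
eef_rot: [-179.9, -0.3, -179.4]
wrist_force: [-7.4, -1.0, 2.2]
width: 0.0001
grasp_force: 3.8
```

Request:
play_rows:
  commands:
    - {"fingers":0,"dx":-0.001,"dy":0,"dz":0,"roll":0}
    - {"fingers":0,"dx":-0.0015,"dy":0,"dz":0,"roll":0}

```text
t: 11.45
tcp_pos: [0.5363, 0.1248, 0.0737]
eef_rot: [-179.9, -0.4, -179.4]
wrist_force: [-9.9, -1.2, 2.3]
width: -0.0002
grasp_force: 4.8
```

Request:
play_rows:
  commands:
    - {"fingers":0,"dx":0.012,"dy":0,"dz":0,"roll":0}
    - {"fingers":0,"dx":0.022,"dy":-0.005,"dz":0,"roll":0}
    - {"fingers":0,"dx":0.028,"dy":-0.035,"dz":0,"roll":0}
    - {"fingers":0,"dx":0.028,"dy":-0.075,"dz":0,"roll":0}
    - {"fingers":0,"dx":0.028,"dy":-0.115,"dz":0,"roll":0}
    - {"fingers":0,"dx":0.028,"dy":-0.155,"dz":0,"roll":0}
    - {"fingers":0,"dx":0.028,"dy":-0.19,"dz":0,"roll":0}
    - {"fingers":0,"dx":0.026,"dy":-0.213,"dz":0,"roll":0}
    - {"fingers":0,"dx":0.02,"dy":-0.213,"dz":0,"roll":0}
    - {"fingers":0,"dx":0.016,"dy":-0.213,"dz":0,"roll":0}
    - {"fingers":0,"dx":0.015,"dy":-0.213,"dz":0,"roll":0}

```text
t: 12.37
tcp_pos: [0.5298, -0.0863, 0.0747]
eef_rot: [179.9, 0.3, -179.4]
wrist_force: [0.4, 0.0, 0.5]
width: -0.0001
grasp_force: 0.0
```

Request:
play_rows:
  commands:
    - {"fingers":0,"dx":-0.001,"dy":0,"dz":0,"roll":0}
    - {"fingers":0,"dx":-0.002,"dy":0,"dz":0,"roll":0}
    - {"fingers":0,"dx":-0.003,"dy":0,"dz":0,"roll":0}

```text
t: 12.62
tcp_pos: [0.5303, -0.0859, 0.0743]
eef_rot: [180.0, 0.0, -179.3]
wrist_force: [-0.4, 0.9, 0.0]
width: 0.0
grasp_force: 0.0
```

Request:
play_rows:
  commands:
    - {"fingers":0,"dx":-0.001,"dy":0,"dz":0,"roll":0}
    - {"fingers":0,"dx":-0.002,"dy":0,"dz":0,"roll":0}
    - {"fingers":0,"dx":-0.003,"dy":0,"dz":0,"roll":0}

```text
t: 12.87
tcp_pos: [0.5331, -0.087, 0.0743]
eef_rot: [180.0, -0.0, -179.4]
wrist_force: [0.4, 0.6, 0.3]
width: 0.0006
grasp_force: 0.0
```

Request:
play_rows:
  commands:
    - {"fingers":0,"dx":-0.001,"dy":0,"dz":0,"roll":0}
    - {"fingers":0,"dx":-0.002,"dy":0,"dz":0,"roll":0}
    - {"fingers":0,"dx":-0.003,"dy":0,"dz":0,"roll":0}

```text
t: 13.12
tcp_pos: [0.5337, -0.0874, 0.0739]
eef_rot: [-180.0, -0.3, -179.4]
wrist_force: [-4.3, 0.2, 1.8]
width: -0.0001
grasp_force: 2.0
```

Request:
play_rows:
  commands:
    - {"fingers":0,"dx":-0.001,"dy":0,"dz":0,"roll":0}
    - {"fingers":0,"dx":-0.002,"dy":0,"dz":0,"roll":0}
    - {"fingers":0,"dx":-0.003,"dy":0,"dz":0,"roll":0}

```text
t: 13.37
tcp_pos: [0.5393, -0.0873, 0.0742]
eef_rot: [180.0, 0.0, -179.4]
wrist_force: [-2.7, 0.5, -1.2]
width: -0.0001
grasp_force: 1.0
```

Request:
play_rows:
  commands:
    - {"fingers":0,"dx":-0.001,"dy":0,"dz":0,"roll":0}
    - {"fingers":0,"dx":-0.002,"dy":0,"dz":0,"roll":0}
    - {"fingers":0,"dx":-0.003,"dy":0,"dz":0,"roll":0}

```text
t: 13.62
tcp_pos: [0.5423, -0.0872, 0.0743]
eef_rot: [180.0, 0.0, -179.4]
wrist_force: [-3.2, 0.1, -0.7]
width: -0.0
grasp_force: 1.1
```

Request:
play_rows:
  commands:
    - {"fingers":0,"dx":-0.001,"dy":0,"dz":0,"roll":0}
    - {"fingers":0,"dx":-0.002,"dy":0,"dz":0,"roll":0}
    - {"fingers":0,"dx":-0.003,"dy":0,"dz":0,"roll":0}

```text
t: 13.87
tcp_pos: [0.5438, -0.0872, 0.0741]
eef_rot: [-180.0, -0.2, -179.4]
wrist_force: [-5.3, 0.1, 1.3]
width: -0.0003
grasp_force: 2.6
```

Request:
play_rows:
  commands:
    - {"fingers":0,"dx":-0.001,"dy":0,"dz":0,"roll":0}
    - {"fingers":0,"dx":-0.002,"dy":0,"dz":0,"roll":0}

```text
t: 14.03
tcp_pos: [0.5457, -0.087, 0.0741]
eef_rot: [180.0, -0.2, -179.4]
wrist_force: [-4.7, 1.0, 0.7]
width: 0.0002
grasp_force: 2.5
```

Request:
play_rows:
  commands:
    - {"fingers":0,"dx":-0.001,"dy":0,"dz":0,"roll":0}
    - {"fingers":0,"dx":-0.002,"dy":0,"dz":0,"roll":0}

```text
t: 14.2
tcp_pos: [0.5477, -0.0868, 0.0741]
eef_rot: [180.0, -0.2, -179.4]
wrist_force: [-5.2, 1.4, 1.4]
width: 0.0002
grasp_force: 2.5
```

Request:
play_rows:
  commands:
    - {"fingers":0,"dx":-0.001,"dy":0,"dz":0,"roll":0}
    - {"fingers":0,"dx":-0.002,"dy":0,"dz":0,"roll":0}

```text
t: 14.37
tcp_pos: [0.5498, -0.0867, 0.074]
eef_rot: [180.0, -0.2, -179.4]
wrist_force: [-5.0, 1.5, 0.2]
width: 0.0001
grasp_force: 2.5
```

Request:
play_rows:
  commands:
    - {"fingers":0,"dx":-0.001,"dy":0,"dz":0,"roll":0}
    - {"fingers":0,"dx":-0.002,"dy":0,"dz":0,"roll":0}

```text
t: 14.53
tcp_pos: [0.5518, -0.0867, 0.074]
eef_rot: [180.0, -0.2, -179.4]
wrist_force: [-4.3, 1.1, 0.8]
width: 0.0001
grasp_force: 2.4
```

Request:
play_rows:
  commands:
    - {"fingers":0,"dx":-0.001,"dy":0,"dz":0,"roll":0}
    - {"fingers":0,"dx":-0.0015,"dy":0,"dz":0,"roll":0}

```text
t: 14.7
tcp_pos: [0.5536, -0.0866, 0.0741]
eef_rot: [180.0, -0.1, -179.4]
wrist_force: [-4.9, 0.9, 0.0]
width: 0.0002
grasp_force: 2.2
```

Request:
play_rows:
  commands:
    - {"fingers":0,"dx":-0.001,"dy":0,"dz":0,"roll":0}
    - {"fingers":0,"dx":-0.002,"dy":0,"dz":0,"roll":0}

```text
t: 14.87
tcp_pos: [0.5538, -0.087, 0.0738]
eef_rot: [-180.0, -0.3, -179.4]
wrist_force: [-8.7, 1.2, 2.4]
width: -0.0001
grasp_force: 4.5
```

Request:
play_rows:
  commands:
    - {"fingers":0,"dx":-0.001,"dy":0,"dz":0,"roll":0}
    - {"fingers":0,"dx":-0.0015,"dy":0,"dz":0,"roll":0}

```text
t: 15.03
tcp_pos: [0.5538, -0.0873, 0.0735]
eef_rot: [-180.0, -0.5, -179.4]
wrist_force: [-9.9, 0.8, 2.6]
width: 0.0001
grasp_force: 5.3
```

Request:
play_rows:
  commands:
    - {"fingers":0,"dx":0.012,"dy":0,"dz":0,"roll":0}
    - {"fingers":0,"dx":0.022,"dy":0.005,"dz":0,"roll":0}
    - {"fingers":0,"dx":0.028,"dy":0.035,"dz":0,"roll":0}
    - {"fingers":0,"dx":0.028,"dy":0.075,"dz":0,"roll":0}
    - {"fingers":0,"dx":0.028,"dy":0.115,"dz":0,"roll":0}
    - {"fingers":0,"dx":0.028,"dy":0.155,"dz":0,"roll":0}
    - {"fingers":0,"dx":0.028,"dy":0.19,"dz":0,"roll":0}
    - {"fingers":0,"dx":0.026,"dy":0.213,"dz":0,"roll":0}
    - {"fingers":0,"dx":0.022,"dy":0.213,"dz":0,"roll":0}
    - {"fingers":0,"dx":0.019,"dy":0.213,"dz":0,"roll":0}
    - {"fingers":0,"dx":0.018,"dy":0.213,"dz":0,"roll":0}

```text
t: 15.95
tcp_pos: [0.54, 0.125, 0.0746]
eef_rot: [-180.0, 0.2, -179.5]
wrist_force: [-0.8, -1.8, 0.0]
width: 0.0002
grasp_force: 0.0
```

Request:
play_rows:
  commands:
    - {"fingers":0,"dx":-0.001,"dy":0,"dz":0,"roll":0}
    - {"fingers":0,"dx":-0.002,"dy":0,"dz":0,"roll":0}
    - {"fingers":0,"dx":-0.003,"dy":0,"dz":0,"roll":0}
    - {"fingers":0,"dx":-0.004,"dy":0,"dz":0,"roll":0}

```text
t: 16.28
tcp_pos: [0.5421, 0.1248, 0.0743]
eef_rot: [-180.0, 0.0, -179.5]
wrist_force: [-0.7, -0.3, -0.1]
width: -0.0001
grasp_force: 0.0
```

Request:
play_rows:
  commands:
    - {"fingers":0,"dx":-0.001,"dy":0,"dz":0,"roll":0}
    - {"fingers":0,"dx":-0.002,"dy":0,"dz":0,"roll":0}
    - {"fingers":0,"dx":-0.003,"dy":0,"dz":0,"roll":0}

```text
t: 16.53
tcp_pos: [0.545, 0.1257, 0.0743]
eef_rot: [180.0, 0.0, -179.4]
wrist_force: [-0.4, -0.5, -0.2]
width: -0.0003
grasp_force: 0.0
```

Request:
play_rows:
  commands:
    - {"fingers":0,"dx":-0.001,"dy":0,"dz":0,"roll":0}
    - {"fingers":0,"dx":-0.002,"dy":0,"dz":0,"roll":0}
    - {"fingers":0,"dx":-0.003,"dy":0,"dz":0,"roll":0}

```text
t: 16.78
tcp_pos: [0.5473, 0.1258, 0.0742]
eef_rot: [-180.0, -0.1, -179.4]
wrist_force: [-1.9, 0.8, 1.3]
width: -0.0001
grasp_force: 1.2
```

Request:
play_rows:
  commands:
    - {"fingers":0,"dx":-0.001,"dy":0,"dz":0,"roll":0}
    - {"fingers":0,"dx":-0.002,"dy":0,"dz":0,"roll":0}

```text
t: 16.95
tcp_pos: [0.5486, 0.1257, 0.074]
eef_rot: [-180.0, -0.2, -179.4]
wrist_force: [-3.5, 0.1, 0.7]
width: 0.0
grasp_force: 1.5
```

Request:
play_rows:
  commands:
    - {"fingers":0,"dx":-0.001,"dy":0,"dz":0,"roll":0}
    - {"fingers":0,"dx":-0.002,"dy":0,"dz":0,"roll":0}

```text
t: 17.12
tcp_pos: [0.5516, 0.1257, 0.0741]
eef_rot: [-180.0, -0.0, -179.4]
wrist_force: [-1.4, -0.5, -0.3]
width: -0.0001
grasp_force: 1.0
```

Request:
play_rows:
  commands:
    - {"fingers":0,"dx":-0.001,"dy":0,"dz":0,"roll":0}
    - {"fingers":0,"dx":-0.002,"dy":0,"dz":0,"roll":0}

```text
t: 17.28
tcp_pos: [0.5528, 0.1257, 0.0741]
eef_rot: [-180.0, -0.1, -179.4]
wrist_force: [-5.9, 0.2, 1.5]
width: -0.0001
grasp_force: 3.0
```

Request:
play_rows:
  commands:
    - {"fingers":0,"dx":-0.001,"dy":0,"dz":0,"roll":0}
    - {"fingers":0,"dx":-0.0015,"dy":0,"dz":0,"roll":0}

```text
t: 17.45
tcp_pos: [0.5528, 0.1256, 0.0739]
eef_rot: [-179.9, -0.3, -179.4]
wrist_force: [-7.6, -0.8, 1.7]
width: 0.0
grasp_force: 3.9
```

Request:
play_rows:
  commands:
    - {"fingers":0,"dx":0.01,"dy":0,"dz":0,"roll":0}
    - {"fingers":0,"dx":0.02,"dy":-0.01,"dz":-0.02,"roll":0}
    - {"fingers":0,"dx":0.035,"dy":-0.03,"dz":-0.045,"roll":0}
    - {"fingers":0,"dx":0.045,"dy":-0.05,"dz":-0.075,"roll":0}
    - {"fingers":0,"dx":0.055,"dy":-0.07,"dz":-0.105,"roll":0}
    - {"fingers":0,"dx":0.065,"dy":-0.09,"dz":-0.135,"roll":0}
    - {"fingers":0,"dx":0.075,"dy":-0.104,"dz":-0.165,"roll":0}
    - {"fingers":0,"dx":0.075,"dy":-0.104,"dz":-0.19,"roll":0}
    - {"fingers":0,"dx":0.075,"dy":-0.104,"dz":-0.205,"roll":0}
    - {"fingers":0,"dx":0.075,"dy":-0.104,"dz":-0.205,"roll":0}
    - {"fingers":0,"dx":0.075,"dy":-0.104,"dz":-0.205,"roll":0}

```text
t: 18.37
tcp_pos: [0.483, 0.0211, 0.2804]
eef_rot: [180.0, 0.3, -179.5]
wrist_force: [0.2, -0.0, -0.2]
width: -0.0002
grasp_force: 0.0
```

```bash
cat >> h.py <<'E'
def cloud(p,d,c,th):
    v,u=np.mgrid[0:420,0:560]
    K=np.array([[p['fx'],0,p['cx']],[0,p['fy'],p['cy']],[0,0,1.]])
    q=cv2.undistortPoints(np.stack([u,v],-1).reshape(-1,1,2).astype(float),K,np.array([p['k1'],0,0,0.]))[:,0]
    z=d.reshape(-1);P=np.c_[q*z[:,None],z];P=(P-np.array(p['t']))@np.array(p['R'])
    R=np.array([[np.cos(th),-np.sin(th)],[np.sin(th),np.cos(th)]])
    return (P[:,:2]-c)@R,P[:,2]
E
python3 - <<'E'
from h import *
s=env.read_state();print(s['t'],s['tcp_pos'],s['eef_rot'])
p,im,d=snap('wrist','w3')
L,z=cloud(p,d,np.array([.4821,.0193]),.0102)
for sg in (1,-1):
    m=(sg*L[:,1]>.07)&(sg*L[:,1]<.138)&(z>.084)&(z<.1)&(abs(L[:,0])<.104)
    print('cleat top',sg,m.sum(),np.percentile(L[m],[1,50,99],axis=0).round(4).tolist())
cv2.imwrite('pics/w3b.png',cv2.resize(im[200:300,80:460],(760,200),interpolation=cv2.INTER_CUBIC)[:,:,::-1])
E
```

```text
18.3667 [0.48304733 0.02107168 0.28036314] [ 179.97713645    0.26105375 -179.45760061]
cleat top 1 633 [[0.0827, 0.0829], [0.0894, 0.1059], [0.0976, 0.1294]]
cleat top -1 640 [[0.0823, -0.1296], [0.0889, -0.1059], [0.0974, -0.0832]]
```

View pics/w3b.png

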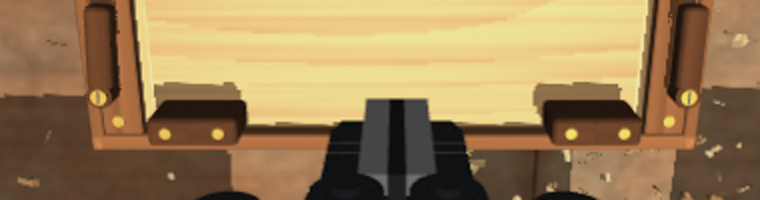

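The cleats now lie against the far wall within about 1 mm, with screws at (165,134)/(217,134) and (571,134)/(624,134). I'll give each end another gentle push to confirm it is home.

Request:
play_rows:
  commands:
    - {"fingers":0,"dx":-0.01,"dy":-0.02,"dz":0.02,"roll":0}
    - {"fingers":0,"dx":-0.02,"dy":-0.05,"dz":0.045,"roll":0}
    - {"fingers":0,"dx":-0.03,"dy":-0.08,"dz":0.075,"roll":0}
    - {"fingers":0,"dx":-0.04,"dy":-0.1,"dz":0.11,"roll":0}
    - {"fingers":0,"dx":-0.045,"dy":-0.108,"dz":0.14,"roll":0}
    - {"fingers":0,"dx":-0.045,"dy":-0.108,"dz":0.17,"roll":0}
    - {"fingers":0,"dx":-0.05,"dy":-0.108,"dz":0.193,"roll":0}
    - {"fingers":0,"dx":-0.055,"dy":-0.108,"dz":0.205,"roll":0}
    - {"fingers":0,"dx":-0.06,"dy":-0.108,"dz":0.206,"roll":0}
    - {"fingers":0,"dx":-0.063,"dy":-0.108,"dz":0.206,"roll":0}
    - {"fingers":0,"dx":-0.065,"dy":-0.108,"dz":0.206,"roll":0}
    - {"fingers":0,"dx":-0.067,"dy":-0.108,"dz":0.206,"roll":0}

```text
t: 19.42
tcp_pos: [0.5509, -0.086, 0.0747]
eef_rot: [-180.0, 0.2, -179.4]
wrist_force: [0.8, 0.5, 0.3]
width: 0.0001
grasp_force: 0.0
```

Request:
play_rows:
  commands:
    - {"fingers":0,"dx":-0.001,"dy":0,"dz":0,"roll":0}
    - {"fingers":0,"dx":-0.002,"dy":0,"dz":0,"roll":0}
    - {"fingers":0,"dx":-0.003,"dy":0,"dz":0,"roll":0}

```text
t: 19.67
tcp_pos: [0.5529, -0.0862, 0.074]
eef_rot: [-180.0, 0.1, -179.4]
wrist_force: [-0.8, -0.0, -0.5]
width: -0.0001
grasp_force: 0.0
```

Request:
play_rows:
  commands:
    - {"fingers":0,"dx":-0.001,"dy":0,"dz":0,"roll":0}
    - {"fingers":0,"dx":-0.002,"dy":0,"dz":0,"roll":0}
    - {"fingers":0,"dx":-0.002,"dy":0,"dz":0,"roll":0}

```text
t: 19.92
tcp_pos: [0.5547, -0.0861, 0.0734]
eef_rot: [180.0, 0.0, -179.4]
wrist_force: [-1.0, 0.8, 0.3]
width: 0.0001
grasp_force: 0.0
```

Request:
play_rows:
  commands:
    - {"fingers":0,"dx":-0.001,"dy":0,"dz":-0.0005,"roll":0}
    - {"fingers":0,"dx":-0.002,"dy":0,"dz":-0.0005,"roll":0}
    - {"fingers":0,"dx":-0.002,"dy":0,"dz":-0.0005,"roll":0}

```text
t: 20.17
tcp_pos: [0.5548, -0.0863, 0.0734]
eef_rot: [-180.0, -0.2, -179.4]
wrist_force: [-3.9, -0.3, 2.1]
width: 0.0001
grasp_force: 2.1
```

Request:
play_rows:
  commands:
    - {"fingers":0,"dx":-0.001,"dy":0,"dz":0,"roll":0}
    - {"fingers":0,"dx":-0.002,"dy":0,"dz":0,"roll":0}
    - {"fingers":0,"dx":-0.002,"dy":0,"dz":0,"roll":0}

```text
t: 20.42
tcp_pos: [0.5548, -0.0864, 0.073]
eef_rot: [-180.0, -0.4, -179.4]
wrist_force: [-7.6, 0.1, 2.7]
width: 0.0005
grasp_force: 3.8
```

Right is firm at 0.5548 and left at 0.5528. The 2 mm difference matches the till's turn, so both ends are home. Next I'll go outside the right button.

Request:
play_rows:
  commands:
    - {"fingers":0,"dx":0.008,"dy":0,"dz":0,"roll":0}
    - {"fingers":0,"dx":0.018,"dy":0,"dz":-0.015,"roll":0}
    - {"fingers":0,"dx":0.03,"dy":-0.008,"dz":-0.035,"roll":0}
    - {"fingers":0,"dx":0.04,"dy":-0.03,"dz":-0.04,"roll":0}
    - {"fingers":0,"dx":0.048,"dy":-0.055,"dz":-0.04,"roll":0}
    - {"fingers":0,"dx":0.051,"dy":-0.075,"dz":-0.04,"roll":0}
    - {"fingers":0,"dx":0.051,"dy":-0.086,"dz":-0.04,"roll":0}
    - {"fingers":0,"dx":0.051,"dy":-0.086,"dz":-0.035,"roll":0}
    - {"fingers":0,"dx":0.051,"dy":-0.086,"dz":-0.015,"roll":0}
    - {"fingers":0,"dx":0.051,"dy":-0.086,"dz":-0.002,"roll":0}
    - {"fingers":0,"dx":0.051,"dy":-0.086,"dz":-0.002,"roll":0}
    - {"fingers":0,"dx":0.051,"dy":-0.086,"dz":-0.002,"roll":0}
    - {"fingers":0,"dx":0.051,"dy":-0.086,"dz":-0.002,"roll":0}

```text
t: 21.5
tcp_pos: [0.5094, -0.1713, 0.0761]
eef_rot: [180.0, 0.1, -179.3]
wrist_force: [-0.7, -0.5, 0.1]
width: 0.0001
grasp_force: 0.0
```

Request:
play_rows:
  commands:
    - {"fingers":0,"dx":0.002,"dy":0.006,"dz":0.001,"roll":0}
    - {"fingers":0,"dx":0.002,"dy":0.013,"dz":0.0015,"roll":0}
    - {"fingers":0,"dx":0.002,"dy":0.018,"dz":0.0015,"roll":0}
    - {"fingers":0,"dx":0.002,"dy":0.023,"dz":0.0015,"roll":0}
    - {"fingers":0,"dx":0.002,"dy":0.028,"dz":0.0015,"roll":0}
    - {"fingers":0,"dx":0.001,"dy":0.033,"dz":0.0015,"roll":0}
    - {"fingers":0,"dx":-0.002,"dy":0.039,"dz":0.0015,"roll":0}
    - {"fingers":0,"dx":-0.006,"dy":0.045,"dz":0.0015,"roll":0}
    - {"fingers":0,"dx":-0.0105,"dy":0.05,"dz":0.0015,"roll":0}
    - {"fingers":0,"dx":-0.015,"dy":0.053,"dz":0.0015,"roll":0}
    - {"fingers":0,"dx":-0.019,"dy":0.055,"dz":0.0015,"roll":0}
    - {"fingers":0,"dx":-0.023,"dy":0.057,"dz":0.0015,"roll":0}
    - {"fingers":0,"dx":-0.026,"dy":0.058,"dz":0.0015,"roll":0}
    - {"fingers":0,"dx":-0.028,"dy":0.058,"dz":0.0015,"roll":0}

```text
t: 22.67
tcp_pos: [0.5367, -0.1139, 0.0741]
eef_rot: [180.0, 0.0, -179.4]
wrist_force: [-1.2, 0.8, -0.1]
width: -0.0003
grasp_force: 0.7
```

Request:
play_rows:
  commands:
    - {"fingers":0,"dx":-0.001,"dy":0,"dz":0,"roll":0}
    - {"fingers":0,"dx":-0.002,"dy":0,"dz":0,"roll":0}
    - {"fingers":0,"dx":-0.002,"dy":0,"dz":0,"roll":0}

```text
t: 22.92
tcp_pos: [0.538, -0.1145, 0.0742]
eef_rot: [180.0, 0.0, -179.4]
wrist_force: [-0.4, 1.0, 0.1]
width: -0.0001
grasp_force: 0.5
```

Request:
play_rows:
  commands:
    - {"fingers":0,"dx":-0.001,"dy":0,"dz":0,"roll":0}
    - {"fingers":0,"dx":-0.002,"dy":0,"dz":0,"roll":0}
    - {"fingers":0,"dx":-0.002,"dy":0,"dz":0,"roll":0}

```text
t: 23.17
tcp_pos: [0.5381, -0.1145, 0.0742]
eef_rot: [-180.0, -0.2, -179.4]
wrist_force: [-4.5, 0.4, 3.7]
width: -0.0002
grasp_force: 2.4
```

Request:
play_rows:
  commands:
    - {"fingers":0,"dx":-0.001,"dy":0,"dz":0,"roll":0}
    - {"fingers":0,"dx":-0.0015,"dy":0,"dz":0,"roll":0}
    - {"fingers":0,"dx":-0.0015,"dy":0,"dz":0,"roll":0}

```text
t: 23.42
tcp_pos: [0.5382, -0.1146, 0.0741]
eef_rot: [-180.0, -0.4, -179.4]
wrist_force: [-7.0, 1.2, 6.4]
width: 0.0001
grasp_force: 3.6
```

Request:
play_rows:
  commands:
    - {"fingers":0,"dx":0.01,"dy":0,"dz":0,"roll":0}
    - {"fingers":0,"dx":0.025,"dy":0,"dz":-0.015,"roll":0}
    - {"fingers":0,"dx":0.033,"dy":0.02,"dz":-0.035,"roll":0}
    - {"fingers":0,"dx":0.033,"dy":0.055,"dz":-0.045,"roll":0}
    - {"fingers":0,"dx":0.033,"dy":0.095,"dz":-0.045,"roll":0}
    - {"fingers":0,"dx":0.033,"dy":0.135,"dz":-0.045,"roll":0}
    - {"fingers":0,"dx":0.033,"dy":0.175,"dz":-0.045,"roll":0}
    - {"fingers":0,"dx":0.033,"dy":0.215,"dz":-0.045,"roll":0}
    - {"fingers":0,"dx":0.033,"dy":0.255,"dz":-0.045,"roll":0}
    - {"fingers":0,"dx":0.033,"dy":0.29,"dz":-0.045,"roll":0}
    - {"fingers":0,"dx":0.033,"dy":0.313,"dz":-0.045,"roll":0}
    - {"fingers":0,"dx":0.033,"dy":0.325,"dz":-0.045,"roll":0}
    - {"fingers":0,"dx":0.033,"dy":0.325,"dz":-0.04,"roll":0}
    - {"fingers":0,"dx":0.033,"dy":0.325,"dz":-0.02,"roll":0}
    - {"fingers":0,"dx":0.033,"dy":0.325,"dz":-0.005,"roll":0}
    - {"fingers":0,"dx":0.033,"dy":0.325,"dz":-0.001,"roll":0}
    - {"fingers":0,"dx":0.033,"dy":0.325,"dz":-0.001,"roll":0}
    - {"fingers":0,"dx":0.033,"dy":0.325,"dz":-0.001,"roll":0}

```text
t: 24.92
tcp_pos: [0.5056, 0.2087, 0.0754]
eef_rot: [-179.9, 0.0, -179.5]
wrist_force: [0.4, 0.0, -0.1]
width: 0.0002
grasp_force: 0.0
```

Request:
play_rows:
  commands:
    - {"fingers":0,"dx":0.002,"dy":-0.005,"dz":0.001,"roll":0}
    - {"fingers":0,"dx":0.002,"dy":-0.012,"dz":0.001,"roll":0}
    - {"fingers":0,"dx":0.002,"dy":-0.017,"dz":0.001,"roll":0}
    - {"fingers":0,"dx":0.002,"dy":-0.022,"dz":0.001,"roll":0}
    - {"fingers":0,"dx":0.002,"dy":-0.027,"dz":0.001,"roll":0}
    - {"fingers":0,"dx":0.001,"dy":-0.032,"dz":0.001,"roll":0}
    - {"fingers":0,"dx":-0.002,"dy":-0.037,"dz":0.001,"roll":0}
    - {"fingers":0,"dx":-0.006,"dy":-0.043,"dz":0.001,"roll":0}
    - {"fingers":0,"dx":-0.0105,"dy":-0.048,"dz":0.001,"roll":0}
    - {"fingers":0,"dx":-0.015,"dy":-0.051,"dz":0.001,"roll":0}
    - {"fingers":0,"dx":-0.019,"dy":-0.053,"dz":0.001,"roll":0}
    - {"fingers":0,"dx":-0.023,"dy":-0.055,"dz":0.001,"roll":0}
    - {"fingers":0,"dx":-0.026,"dy":-0.056,"dz":0.001,"roll":0}
    - {"fingers":0,"dx":-0.029,"dy":-0.056,"dz":0.001,"roll":0}

```text
t: 26.08
tcp_pos: [0.535, 0.1541, 0.0741]
eef_rot: [-180.0, -0.0, -179.4]
wrist_force: [-1.7, -1.3, 0.4]
width: 0.0001
grasp_force: 0.8
```

Request:
play_rows:
  commands:
    - {"fingers":0,"dx":-0.001,"dy":0,"dz":0,"roll":0}
    - {"fingers":0,"dx":-0.002,"dy":0,"dz":0,"roll":0}
    - {"fingers":0,"dx":-0.002,"dy":0,"dz":0,"roll":0}

```text
t: 26.33
tcp_pos: [0.5356, 0.1542, 0.0741]
eef_rot: [-179.9, -0.1, -179.4]
wrist_force: [-3.6, -2.6, 1.0]
width: 0.0003
grasp_force: 1.9
```

Request:
play_rows:
  commands:
    - {"fingers":0,"dx":-0.001,"dy":0,"dz":0,"roll":0}
    - {"fingers":0,"dx":-0.002,"dy":0,"dz":0,"roll":0}
    - {"fingers":0,"dx":-0.002,"dy":0,"dz":0,"roll":0}

```text
t: 26.58
tcp_pos: [0.5357, 0.1542, 0.074]
eef_rot: [-179.9, -0.3, -179.4]
wrist_force: [-7.2, -2.7, 3.9]
width: 0.0002
grasp_force: 3.8
```

Request:
play_rows:
  commands:
    - {"fingers":0,"dx":0.01,"dy":0,"dz":0,"roll":0}
    - {"fingers":0,"dx":0.025,"dy":0,"dz":-0.015,"roll":0}
    - {"fingers":0,"dx":0.04,"dy":-0.02,"dz":-0.045,"roll":0}
    - {"fingers":0,"dx":0.055,"dy":-0.045,"dz":-0.075,"roll":0}
    - {"fingers":0,"dx":0.07,"dy":-0.07,"dz":-0.105,"roll":0}
    - {"fingers":0,"dx":0.077,"dy":-0.095,"dz":-0.135,"roll":0}
    - {"fingers":0,"dx":0.077,"dy":-0.12,"dz":-0.165,"roll":0}
    - {"fingers":0,"dx":0.077,"dy":-0.134,"dz":-0.19,"roll":0}
    - {"fingers":0,"dx":0.077,"dy":-0.134,"dz":-0.205,"roll":0}
    - {"fingers":0,"dx":0.077,"dy":-0.134,"dz":-0.205,"roll":0}
    - {"fingers":0,"dx":0.077,"dy":-0.134,"dz":-0.205,"roll":0}

```text
t: 27.5
tcp_pos: [0.4648, 0.0206, 0.2804]
eef_rot: [179.9, 0.3, -179.4]
wrist_force: [0.1, -0.5, -1.3]
width: 0.0001
grasp_force: 0.0
```

```bash
python3 - <<'E'
from h import *
s=env.read_state();print(s['t'],s['tcp_pos'])
p,im,d=snap('wrist','w4')
L,z=cloud(p,d,np.array([.4821,.0193]),.0102)
for sg in (1,-1):
    m=(sg*L[:,1]>.07)&(sg*L[:,1]<.138)&(z>.0845)&(z<.1)&(abs(L[:,0])<.104)
    print('cleat',sg,m.sum(),np.percentile(L[m],[1,50,99],axis=0).round(4).tolist())
    m=(sg*L[:,1]>.1)&(sg*L[:,1]<.165)&(z>.077)&(z<.0835)&(L[:,0]>.05)&(L[:,0]<.081)
    k=np.polyfit(L[m,1]*sg,L[m,0],1); print('button',m.sum(),'slope',k[0],np.percentile(L[m],[1,50,99],axis=0).round(4).tolist())
cv2.imwrite('pics/w4b.png',cv2.resize(im[200:320,80:460],(760,240),interpolation=cv2.INTER_CUBIC)[:,:,::-1])
E
```

```text
27.5 [0.46477208 0.02063062 0.28040691]
cleat 1 591 [[0.0825, 0.0828], [0.0892, 0.1057], [0.0969, 0.1291]]
button 647 slope 0.0015555734318620066 [[0.0657, 0.1063], [0.0715, 0.1325], [0.0793, 0.1605]]
cleat -1 601 [[0.0822, -0.1296], [0.0888, -0.106], [0.0969, -0.0832]]
button 648 slope -0.005199111040713784 [[0.0651, -0.162], [0.0711, -0.1338], [0.079, -0.1078]]
```

View pics/w4b.png

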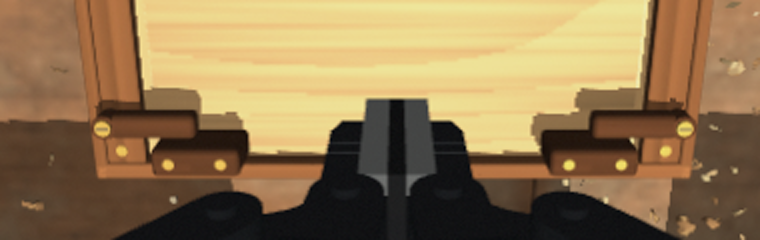

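Both buttons point inward behind the cleats, at about (150,124) and (640,124). I'll check that the shutter's far edge meets the wall.

```bash
python3 - <<'E'
from h import *
for f in ('w3','w4'):
  p,im,d=load(f)
  L,z=cloud(p,d,np.array([.4821,.0193]),.0102); C=im.reshape(-1,3).mean(1)
  for y0 in (.072,-.072):
    m=(abs(L[:,1]-y0)<.0008)&(L[:,0]>.088)&(L[:,0]<.115); o=np.argsort(L[m,0])
    print(f,y0,[(round(a*1e3,1),round(b*1e3,1),int(c)) for a,b,c in zip(L[m,0][o],z[m][o],C[m][o])][::2])
E
```

```text
w3 0.072 [(np.float64(89.2), np.float64(57.8), 195), (np.float64(90.2), np.float64(58.3), 196), (np.float64(91.3), np.float64(58.4), 201), (np.float64(92.9), np.float64(57.7), 201), (np.float64(94.0), np.float64(57.9), 201), (np.float64(95.0), np.float64(58.4), 201), (np.float64(96.4), np.float64(58.1), 194), (np.float64(98.7), np.float64(58.6), 107), (np.float64(100.6), np.float64(57.0), 60), (np.float64(101.2), np.float64(58.5), 41), (np.float64(101.6), np.float64(68.1), 109), (np.float64(101.8), np.float64(59.9), 42), (np.float64(103.5), np.float64(66.7), 126), (np.float64(104.6), np.float64(67.0), 124), (np.float64(106.6), np.float64(67.9), 123), (np.float64(107.3), np.float64(69.0), 121), (np.float64(109.0), np.float64(68.0), 105)]
w3 -0.072 [(np.float64(89.1), np.float64(57.6), 189), (np.float64(90.1), np.float64(58.2), 188), (np.float64(91.5), np.float64(57.7), 187), (np.float64(93.8), np.float64(58.1), 192), (np.float64(95.9), np.float64(58.9), 198), (np.float64(99.2), np.float64(57.1), 134), (np.float64(100.1), np.float64(60.6), 38), (np.float64(100.8), np.float64(64.3), 48)
[... 1099 characters left out ...]
 -0.072 [(np.float64(88.3), np.float64(57.9), 192), (np.float64(89.2), np.float64(58.7), 188), (np.float64(90.8), np.float64(57.9), 187), (np.float64(92.3), np.float64(57.5), 187), (np.float64(93.7), np.float64(57.1), 189), (np.float64(94.2), np.float64(58.8), 197), (np.float64(97.1), np.float64(57.9), 197), (np.float64(99.2), np.float64(58.9), 84), (np.float64(100.7), np.float64(60.8), 40), (np.float64(100.8), np.float64(58.2), 38), (np.float64(101.6), np.float64(66.4), 98), (np.float64(103.4), np.float64(67.8), 124), (np.float64(104.1), np.float64(68.9), 122), (np.float64(105.4), np.float64(68.8), 120), (np.float64(107.0), np.float64(68.0), 118), (np.float64(108.3), np.float64(68.0), 118)]
```

```bash
python3 -c "
from cell import env
print(env.sign_off())"
```

```text
the job is handed in; nothing more can be done
None
```

The shutter is home at both ends: gentle pushes stopped firmly there with no tilt left. Both turn-buttons are turned fully in behind the cleats, the things round the till were never touched, and the job was handed in at about 27.5 s.

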